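# Reload the parcel row in reverse order

## Robot

A 6-joint arm with a two-finger parallel gripper is mounted at the origin on the work surface. World frame = base frame: x ahead of the robot, y to its left, z up, the work surface at z = 0. Lengths are in mm, angles in rad, forces in N, time in s.
With the tool pointing down it reaches from about 275 to 1000 mm from the base axis. Payload 8.4 kg.
Tool frame: the origin (TCP) lies between the finger pads; the fingertips stand r.finger_overhang ahead of it and the grasp point (between the pads) is the TCP (r.finger_overhang is the distance from the TCP to the fingertips, in mm); z points along the fingers, y is the line along which they close (so a half turn about z gives the same grasp; the last joint's range is limited). The gripper opens to 85 mm and grips with 20 to 120 N. Pads are 22 mm wide; open, the fingers measure 114 mm over their backs; the gripper's body (76 mm by 85 mm) begins 54 mm behind the grasp point. The pads swing forward as they close: fully open they stand 13 mm farther back than shut.
Start: joints at [1.257, 0.353, 1.633, -0, 1.155, -0.002], TCP at [191.731, 594.867, 250.281] pointing down, gripper open.
Joint ranges: [-2.63, 2.63], [-0.92, 2.1], [0.06, 2.66], [-1.3, 4.44], [0, 2.69], [-3.02, 3.02]. Speed limits (rad/s): [2.22, 2.22, 2.79, 3.14, 3.14, 3.14].

## Interface

Orientations are given as [roll, pitch, yaw] about the fixed x, y, z axes, in that order (R = Rz(yaw) Ry(pitch) Rx(roll)).
In Python, from rig import r, cams, sign_off gives the robot as it stands.
- The arm moves only by the shell command python3 -m crank 'ROWS' [FORCE]. ROWS is JSON, a list of rows, each a list of 7 numbers: the shift along the tool's x, y, z in m, then the turn, a rotation vector about the tool's x, y, z in rad, then the closure, from 0 (fully open) to 1 (shut). In form: [[dx, dy, dz, ax, ay, az, gripper], ...]. A call has 1 to 5 rows; each row is the pose to reach, as a shift and turn from the pose commanded when the call began, along the tool's axes at that moment; what a row does not reach only later rows make up. A row lasts 1/10 s, in which the tool goes at most 50 mm and 8.59 degrees, less where a joint would pass 70% of its speed; a pose out of reach is approached as far as the arm can. A call with a gripper value outside its range is refused whole. The fingers move at their own pace and stop on an object; FORCE is the grip in N (left out, the last holds). Time passes only in rows, so rows that repeat a pose let the fingers close. It gives the time, the measured TCP pose, the force, the opening and the grip force at its end, in the units of the state.
- r.sense(): the state, without advancing time (a new reading comes with each control period).
- cams.grab_frame(name): name is "scene" or "top"; returns a dict with "image" (384x512x3 uint8, red, green, blue), "fx", "fy", "cx", "cy" (pixels), "D" ([k1, k2, p1, p2, k3] as OpenCV has them; the pictures are not rectified), "position" and "orientation" of the camera in the world. Camera axes: x right, y down, z forward; pixel columns grow to the right and rows downward; lengths in mm; the calibration is good to about 2 mm. A picture is of the moment at which its call begins. There is no depth.
- sign_off(): hands the job in; it is judged then, once.
The state is a dict: "clock": time; "qpos": joint angles; "qvel": joint speeds; "joint_efforts": joint torques, N m; "eef_pos": TCP position; "tcp_rot": TCP orientation; "contact_force": force on the tool from outside, world axes, zero at the start; "wrist_torque": the same for the moment, N m; "opening": opening from 0.0 (shut) to 1.0 (fully open); "grasp_force": force on a finger pad.
Only numpy, scipy, OpenCV 4.12 (cv2) and the standard library are available. Lean on these libraries where they do the work, as an engineer would, in place of code of your own. Each camera call takes 0.05 s, during which the arm holds its last target. There are 200 camera calls.

## Task

Move the four parcels from the grey intake rack into the blue delivery rack in reverse order: as seen from the robot, the parcel that stood farthest left in the intake row goes into the bay farthest right of the delivery rack, the second from the left into the second bay from the right, and so on. Set each one down upright on the floor of its own bay, roughly in the middle, without dropping or tipping any. Leave the tape roll, the scanner and the pen cup where they are.

Things in the scene. Friction and masses are not known exactly. Their poses are not given: they have to be found in the camera images.
- parcel_red: loose brown cardboard box parcel with a band of red tape, 60 mm deep (x), 54 mm wide (y), 80 mm high, 0.13 to 0.42 kg; origin: centre of its underside, z up. Starts upright near the middle of the red mat, turned at most 8 degrees to the rack. About 30 mm to its neighbours in y, free in front and behind: grip it front to back (across x), in its upper half
- parcel_green: loose white box parcel with a band of green tape, 56 mm deep (x), 52 mm wide (y), 90 mm high, 0.13 to 0.42 kg; origin: centre of its underside, z up. Starts upright near the middle of the green mat, turned at most 8 degrees to the rack. About 30 mm to its neighbours in y, free in front and behind: grip it front to back (across x), in its upper half
- parcel_yellow: loose black box parcel with a band of yellow tape, 58 mm deep (x), 50 mm wide (y), 70 mm high, 0.13 to 0.42 kg; origin: centre of its underside, z up. Starts upright near the middle of the yellow mat, turned at most 8 degrees to the rack. About 30 mm to its neighbours in y, free in front and behind: grip it front to back (across x), in its upper half
- parcel_blue: loose brown cardboard box parcel with a band of blue tape, 56 mm deep (x), 50 mm wide (y), 88 mm high, 0.13 to 0.42 kg; origin: centre of its underside, z up. Starts upright near the middle of the blue mat, turned at most 8 degrees to the rack. About 30 mm to its neighbours in y, free in front and behind: grip it front to back (across x), in its upper half
- mat_red: fixed red mat in one of the intake rack's four places, 84 x 78 mm, 3 mm thick; the red-taped parcel starts on it; it stays there and so marks where that parcel stood. Origin: centre of its underside, 30 mm above the table; axes as the intake rack's
- mat_green: fixed green mat in one of the intake rack's four places, 84 x 78 mm, 3 mm thick; the green-taped parcel starts on it; it stays there and so marks where that parcel stood. Origin: centre of its underside, 30 mm above the table; axes as the intake rack's
- mat_yellow: fixed yellow mat in one of the intake rack's four places, 84 x 78 mm, 3 mm thick; the yellow-taped parcel starts on it; it stays there and so marks where that parcel stood. Origin: centre of its underside, 30 mm above the table; axes as the intake rack's
- mat_blue: fixed blue mat in one of the intake rack's four places, 84 x 78 mm, 3 mm thick; the blue-taped parcel starts on it; it stays there and so marks where that parcel stood. Origin: centre of its underside, 30 mm above the table; axes as the intake rack's
- intake: grey intake rack, fixed: low shelf 94 mm deep (x), 340 mm long (y), deck 30 mm above the table, beams front and back 8 mm and end cheeks 24 mm above the deck, no dividers. Origin: centre of its footprint at table height, x away from the robot, y to the robot's left (within 6 degrees). Places centred at x 0, y +126, +42, -42, -126 mm
- delivery: blue delivery rack, fixed, empty: as the intake rack (94 x 340 mm, deck at 30 mm, beams 8 mm higher, same origin and axes), but dividers 4 mm thick, 24 mm above the deck, make four bays, each 80 mm wide (y), 86 mm deep (x), centred at x 0, y +126, +42, -42, -126 mm (left to right seen from the robot). Either rack may be the nearer; their centres lie 175 mm or more apart in x
- tape_roll: amber roll of packing tape lying flat, 96 mm across, 45 mm high, origin at the centre of its underside; a bystander, not to be disturbed
- scanner: grey and black hand scanner lying down, about 170 x 55 mm and 35 mm high, origin on its underside near the middle, x along its length; a bystander, not to be disturbed
- pen_cup: blue cup with pens, 72 mm across, 135 mm high with the pens, origin at the centre of its underside; a bystander, not to be disturbed

How it is judged (in metres and radians):
At the end, for the whole second after the job is handed in: Each parcel stands in the delivery bay that mirrors its mat's place in the intake rack (leftmost mat, rightmost bay), within 16 mm of the bay's centre in the rack's x and y, on the deck within 4 mm, upright within 0.1 rad, at rest and released (((y of mat_red in the frame of intake between 0.106 and 0.146 m and y of parcel_red in the frame of delivery between -0.142 and -0.11 m) or (y of mat_red in the frame of intake between 0.022 and 0.062 m and y of parcel_red in the frame of delivery between -0.058 and -0.026 m) or (y of mat_red in the frame of intake between -0.062 and -0.022 m and y of parcel_red in the frame of delivery between 0.026 and 0.058 m) or (y of mat_red in the frame of intake between -0.146 and -0.106 m and y of parcel_red in the frame of delivery between 0.11 and 0.142 m)) and x of parcel_red in the frame of delivery between -0.016 and 0.016 m and z of parcel_red in the frame of delivery between 0.026 and 0.034 m and angle between each of parcel_red, parcel_green, parcel_yellow, parcel_blue's own z axis and vertical below 0.1 rad and linear speed of each of parcel_red, parcel_green, parcel_yellow, parcel_blue below 0.02 m/s and contact force between each of parcel_red, parcel_green, parcel_yellow, parcel_blue and the fingers below 0.1 N and ((y of mat_green in the frame of intake between 0.106 and 0.146 m and y of parcel_green in the frame of delivery between -0.142 and -0.11 m) or (y of mat_green in the frame of intake between 0.022 and 0.062 m and y of parcel_green in the frame of delivery between -0.058 and -0.026 m) or (y of mat_green in the frame of intake between -0.062 and -0.022 m and y of parcel_green in the frame of delivery between 0.026 and 0.058 m) or (y of mat_green in the frame of intake between -0.146 and -0.106 m and y of parcel_green in the frame of delivery between 0.11 and 0.142 m)) and x of parcel_green in the frame of delivery between -0.016 and 0.016 m and z of parcel_green in the frame of delivery between 0.026 and 0.034 m and ((y of mat_yellow in the frame of intake between 0.106 and 0.146 m and y of parcel_yellow in the frame of delivery between -0.142 and -0.11 m) or (y of mat_yellow in the frame of intake between 0.022 and 0.062 m and y of parcel_yellow in the frame of delivery between -0.058 and -0.026 m) or (y of mat_yellow in the frame of intake between -0.062 and -0.022 m and y of parcel_yellow in the frame of delivery between 0.026 and 0.058 m) or (y of mat_yellow in the frame of intake between -0.146 and -0.106 m and y of parcel_yellow in the frame of delivery between 0.11 and 0.142 m)) and x of parcel_yellow in the frame of delivery between -0.016 and 0.016 m and z of parcel_yellow in the frame of delivery between 0.026 and 0.034 m and ((y of mat_blue in the frame of intake between 0.106 and 0.146 m and y of parcel_blue in the frame of delivery between -0.142 and -0.11 m) or (y of mat_blue in the frame of intake between 0.022 and 0.062 m and y of parcel_blue in the frame of delivery between -0.058 and -0.026 m) or (y of mat_blue in the frame of intake between -0.062 and -0.022 m and y of parcel_blue in the frame of delivery between 0.026 and 0.058 m) or (y of mat_blue in the frame of intake between -0.146 and -0.106 m and y of parcel_blue in the frame of delivery between 0.11 and 0.142 m)) and x of parcel_blue in the frame of delivery between -0.016 and 0.016 m and z of parcel_blue in the frame of delivery between 0.026 and 0.034 m); the robot touches nothing.
It fails at once if a parcel is tipped by more than 45 degrees (angle between any of parcel_red, parcel_green, parcel_yellow, parcel_blue's own z axis and vertical above 0.785 rad).
It fails at once if a parcel is dropped: out of the fingers with its underside more than 50 mm above the deck ((height (world z) of parcel_red above 0.083 m and contact force between parcel_red and the fingers below 0.05 N) or (height (world z) of parcel_green above 0.083 m and contact force between parcel_green and the fingers below 0.05 N) or (height (world z) of parcel_yellow above 0.083 m and contact force between parcel_yellow and the fingers below 0.05 N) or (height (world z) of parcel_blue above 0.083 m and contact force between parcel_blue and the fingers below 0.05 N)).
It fails at once if the tape roll, the scanner or the pen cup is moved by more than 30 mm (distance of any of tape_roll, scanner, pen_cup from where it was at the start of the episode above 0.03 m).
It also fails if it takes over 128 s, if anything falls off the work surface, if the arm or the gripper's body presses on something with over 40 N, if the wrist force passes 120 N, or if a joint passes its speed limit or range.

## Working session

There is one attempt and no reset: what is moved stays moved. The work goes in short steps, Python scripts to look and compute and a shell command to move; the robot and the scene stay as the last step left them, time stands still between calls to the robot, and variables do not carry over. Pictures are saved under pics/ and viewed, at most 14 in all, crops included, and the job is handed in when it is done.

```bash
mkdir -p pics; ls; python3 - <<'E'
from rig import r,cams
import cv2
print(r.sense(), r.finger_overhang)
for n in("scene","top"):
    f=cams.grab_frame(n); cv2.imwrite(f"pics/{n}0.png",f["image"][:,:,::-1])
    print({k:v for k,v in f.items() if k!="image"})
E
```

```text
pics
{'clock': 0.0, 'qpos': array([ 1.25661176e+00,  3.53613923e-01,  1.63414595e+00,  9.96486554e-06,
        1.15519887e+00, -2.41721591e-03]), 'qvel': array([-1.46843140e-03,  5.89579787e-04,  2.85002343e-04,  3.36719028e-04,
        2.79439215e-04,  8.64355957e-05]), 'joint_efforts': array([ 2.05238146e-03, -6.05244756e+01, -3.42078638e+01,  1.79109074e-04,
        9.18795413e-03,  6.14185115e-05]), 'eef_pos': array([191.5801937 , 594.43573316, 249.57798308]), 'tcp_rot': array([-3.14022658e+00, -1.24132193e-05,  2.82982127e+00]), 'contact_force': array([-0.49047706,  0.83116107, -0.62736364]), 'wrist_torque': array([-0.00054926,  0.0115261 ,  0.0466016 ]), 'grasp_force': 0.0, 'opening': 1.0035747259626941} 19.0
{'fx': 424.2698812745999, 'fy': 424.2698812745999, 'cx': 252.95232841851578, 'cy': 192.00964116018002, 'D': array([-0.03219148,  0.        ,  0.        ,  0.        ,  0.        ]), 'position': array([1275.66592326,  -51.46866395,  887.32314037]), 'orientation': array([-2.4403749 ,  0.00789263,  1.49731511])}
{'fx': 372.3695553707265, 'fy': 372.3695553707265, 'cx': 258.07320138320614, 'cy': 189.90745772258902, 'D': array([-0.03471207,  0.        ,  0.        ,  0.        ,  0.        ]), 'position': array([ 405.03876617,    4.99412549, 1230.17433081]), 'orientation': array([-2.98977201, -0.01754664, -1.58522896])}
```

View pics/top0.png

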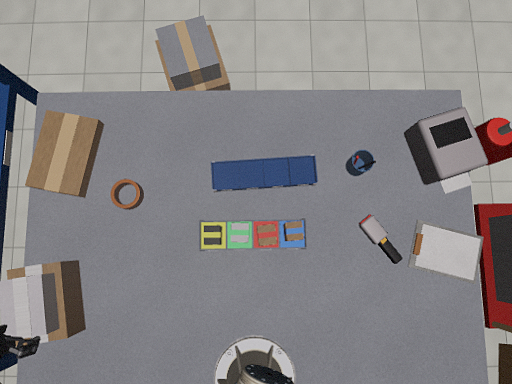

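View pics/scene0.png

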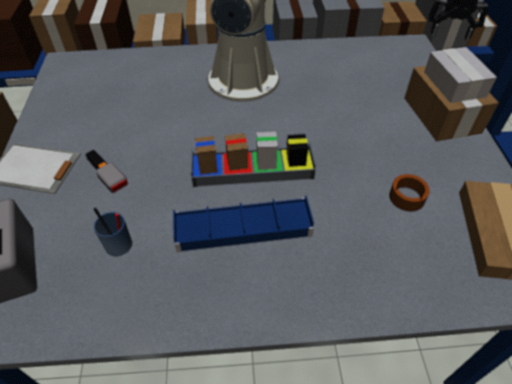

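The top view has up as +x and left as +y. From left to right the mats are yellow (213,236), green (239,235), red (266,234) and blue (292,233). The delivery rack is behind them, near (264,172). The scene view shows the same order mirrored. Next I'll rectify the rack regions metrically.

```bash
cat > h.py <<'E'
import numpy as np, cv2
from scipy.spatial.transform import Rotation as R
from rig import r,cams
def KD(f): return np.array([[f["fx"],0,f["cx"]],[0,f["fy"],f["cy"]],[0,0,1.]]), np.array(f["D"])
def cast(f,px,z):
    K,D=KD(f); p=cv2.undistortPoints(np.float64(px).reshape(-1,1,2),K,D).reshape(-1,2)
    d=np.c_[p,np.ones(len(p))]@R.from_euler("xyz",f["orientation"]).as_matrix().T
    o=np.array(f["position"]); return (o+d*((z-o[2])/d[:,2])[:,None])[:,:2]
def proj(f,P):
    K,D=KD(f); M=R.from_euler("xyz",f["orientation"]).as_matrix().T
    return cv2.projectPoints(np.float64(P).reshape(-1,1,3),cv2.Rodrigues(M)[0],-M@f["position"],K,D)[0].reshape(-1,2)
def mask(f,c):
    H,S,V=[a.astype(int) for a in cv2.split(cv2.cvtColor(f["image"],cv2.COLOR_RGB2HSV))]
    lo,hi=dict(yellow=(22,35),green=(50,80),red=(170,186),blue=(100,112),navy=(108,120))[c]
    h=np.where(H<6,H+180,H) if c=="red" else H
    m=(h>=lo)&(h<=hi)&(S>110)&((V>140) if c!="navy" else (V<140))
    m=m.astype(np.uint8); return m
def big(m):
    c,_=cv2.findContours(m,cv2.RETR_EXTERNAL,cv2.CHAIN_APPROX_NONE); return max(c,key=cv2.contourArea)
E
python3 - <<'E'
from h import *
f=cams.grab_frame("top"); im=f["image"]
hsv=cv2.cvtColor(im,cv2.COLOR_RGB2HSV)
for p in [(213,226),(239,225),(266,223),(290,225),(240,175),(225,187)]: print(p,hsv[p[1],p[0]])
for c in("yellow","green","red","blue","navy"):
    m=mask(f,c); m[:140]=0;m[260:]=0;m[:,:190]=0;m[:,340:]=0
    k=big(m); rc=cv2.minAreaRect(k); z=38 if c=="navy" else 33
    w=cast(f,np.vstack([[rc[0]],cv2.boxPoints(rc)]),z)
    print(c,cv2.contourArea(k),w.round().tolist())
cv2.imwrite("pics/topc.png",cv2.resize(im[145:260,190:330,::-1],None,fx=5,fy=5,interpolation=cv2.INTER_CUBIC))
E
```

```text
(213, 226) [129  37  69]
(239, 225) [160   9 172]
(266, 223) [  0 155 193]
(290, 225) [ 14  97 137]
(240, 175) [110 141 116]
(225, 187) [109 135 117]
yellow 555.5 [[446.0, 127.0], [486.0, 166.0], [485.0, 89.0], [406.0, 89.0], [407.0, 165.0]]
green 0.0 [[418.0, 35.0], [418.0, 35.0], [418.0, 35.0], [418.0, 35.0], [418.0, 35.0]]
red 582.5 [[445.0, -42.0], [487.0, -4.0], [486.0, -81.0], [403.0, -79.0], [404.0, -3.0]]
blue 184.0 [[445.0, -125.0], [486.0, -88.0], [485.0, -165.0], [405.0, -163.0], [406.0, -86.0]]
navy 2742.0 [[643.0, -38.0], [681.0, 135.0], [701.0, -207.0], [606.0, -210.0], [587.0, 129.0]]
```

View pics/topc.png

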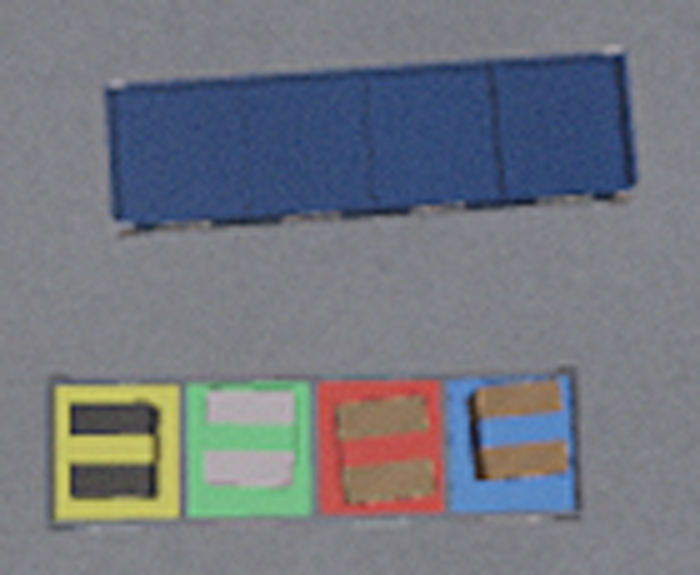

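The crop shows the parcel tops at crop centres yellow (114,450), green (250,438), red (386,449) and blue (521,430). Red and blue are turned about +6°. The delivery rack is turned about +3°.

```bash
cat >> h.py <<'E'
def go(x,y,z,yaw=np.pi/2):
    s=r.sense(); M=R.from_euler("xyz",s["tcp_rot"]).as_matrix()
    d=M.T@(np.array([x,y,z])-s["eef_pos"]); a=(R.from_matrix(M.T)*R.from_euler("xyz",[np.pi,0,yaw])).as_rotvec()
    print("to go",(d/1000).round(4).tolist(),a.round(4).tolist())
E
python3 - <<'E'
from h import *
f=cams.grab_frame("top")
for n,p,z in [("y",(114,450),103),("g",(250,438),123),("r",(386,449),113),("b",(521,430),121)]:
    print(n,cast(f,[((p[0]+.5)/5+189.5,(p[1]+.5)/5+144.5)],z).round(1))
# delivery corners (cheek tops z=54) from crop
P=[(109,88),(114,222),(630,58),(635,192)]
w=cast(f,[((p[0]+.5)/5+189.5,(p[1]+.5)/5+144.5) for p in P],50); print(w.round(),w.mean(0))
go(446,127,250)
E
```

```text
y [[443.  121.9]]
g [[448.3  39.6]]
r [[441.1 -41.2]]
b [[ 450.9 -121.3]]
[[ 678.  132.]
 [ 590.  128.]
 [ 694. -208.]
 [ 606. -208.]] [641.97380975 -38.96000602]
to go [-0.3855, -0.3671, 0.0001] [-0.0007, 0.0005, 1.259]
```

```bash
python3 -m crank '[[-0.035,-0.034,0,0,0,0.14,0],[-0.07,-0.068,0,0,0,0.28,0],[-0.105,-0.102,0,0,0,0.42,0],[-0.14,-0.136,0,0,0,0.56,0],[-0.175,-0.17,0,0,0,0.7,0]]' 40; python3 -c "from h import *; go(446,127,250)"
```

```text
clock: 0.7
eef_pos: [306.6, 377.6, 250.2]
tcp_rot: [3.141, 0.0, 2.125]
contact_force: [1.3, 0.3, -0.4]
opening: 0.999
grasp_force: 0.0
to go [-0.2865, -0.0132, 0.0003] [0.0002, 0.0, 0.5538]
```

```bash
python3 -m crank '[[-0.05,0,0,0,0,0.11,0],[-0.1,-0.005,0,0,0,0.22,0],[-0.15,-0.009,0,0,0,0.33,0],[-0.2,-0.011,0,0,0,0.44,0],[-0.25,-0.013,0,0,0,0.55,0]]'; python3 - <<'E'
from h import *
go(443,122,83)
f=cams.grab_frame("top"); cv2.imwrite("pics/t1.png",cv2.resize(f["image"][140:265,180:340,::-1],None,fx=4,fy=4))
E
```

```text
clock: 1.2
eef_pos: [428.0, 159.1, 250.5]
tcp_rot: [3.141, -0.0, 1.575]
contact_force: [1.4, 1.2, 0.5]
opening: 0.998
grasp_force: 0.0
to go [-0.0372, 0.0147, 0.1675] [0.0006, -0.0002, 0.0047]
```

View pics/t1.png

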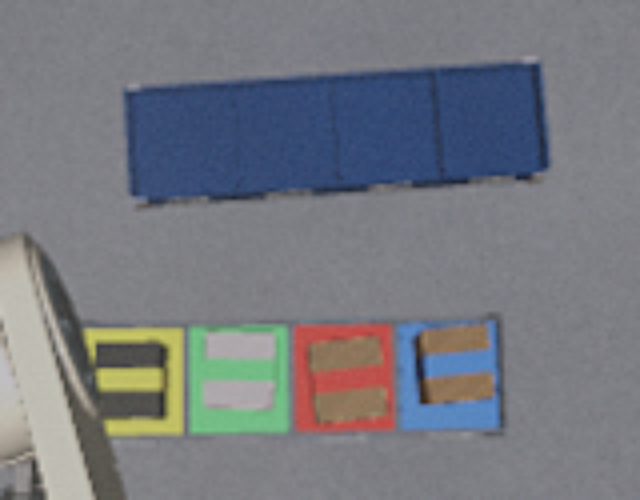

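The arm is coming in from the left and the parcels are undisturbed. Next I'll go above yellow and check it from the scene camera.

```bash
python3 -m crank '[[-0.037,0.015,0.025,0,0,0.005,0],[-0.037,0.015,0.07,0,0,0.005,0],[-0.037,0.015,0.105,0,0,0.005,0],[-0.037,0.015,0.105,0,0,0.005,0]]'; python3 - <<'E'
from h import *
go(443,122,83)
f=cams.grab_frame("scene"); cv2.imwrite("pics/s1.png",cv2.resize(f["image"][90:260,160:340,::-1],None,fx=3.5,fy=3.5))
E
```

```text
clock: 1.65
eef_pos: [439.8, 122.9, 141.7]
tcp_rot: [-3.134, 0.002, 1.574]
contact_force: [0.1, -0.0, -0.0]
opening: 0.999
grasp_force: 0.0
to go [-0.0008, 0.0036, 0.0587] [-0.0075, 0.0021, 0.0031]
```

View pics/s1.png

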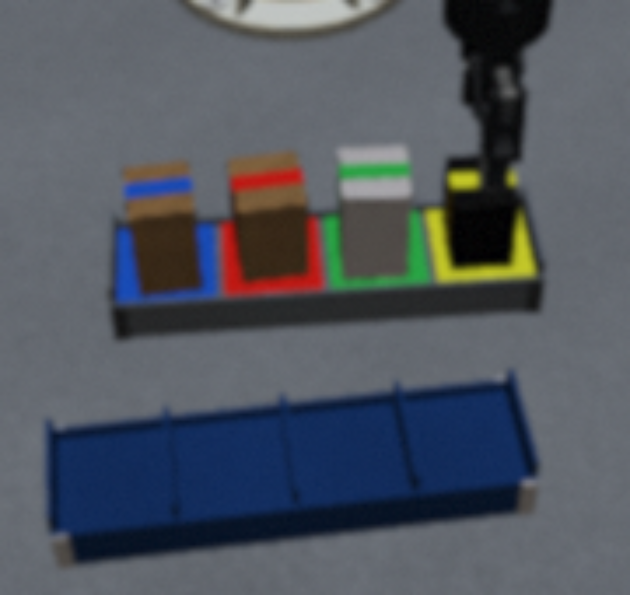

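The fingers straddle yellow, at crop (490,170). Next I'll go down, close and lift.

```bash
python3 -m crank '[[-0.001,0.001,0.02,0,0,0,0],[-0.001,0.001,0.04,0,0,0,0],[-0.001,0.001,0.06,0,0,0,0],[-0.001,0.001,0.06,0,0,0,0],[-0.001,0.001,0.06,0,0,0,0]]'; python3 -m crank '[[0,0,0,0,0,0,1],[0,0,0,0,0,0,1],[0,0,0,0,0,0,1],[0,0,0,0,0,0,1],[0,0,0,0,0,0,1]]' 40;  python3 -m crank '[[0,0,0,0,0,0,1],[0,0,0,0,0,0,1],[0,0,0,0,0,0,1],[0,0,0,0,0,0,1]]'
```

```text
clock: 2.2
eef_pos: [444.7, 123.7, 86.8]
tcp_rot: [3.14, -0.0, 1.575]
contact_force: [0.4, -0.2, 0.0]
opening: 0.998
grasp_force: 0.0
clock: 2.7
eef_pos: [444.6, 123.4, 86.7]
tcp_rot: [3.14, -0.001, 1.575]
contact_force: [-2.4, 0.5, 10.5]
opening: 0.671
grasp_force: 42.1
clock: 3.1
eef_pos: [444.6, 123.4, 86.7]
tcp_rot: [3.14, -0.001, 1.575]
contact_force: [-2.2, 0.3, 10.4]
opening: 0.677
grasp_force: 42.1
```

```bash
python3 -m crank '[[0,0,-0.01,0,0,0,1],[0,0,-0.035,0,0,0,1],[0,0,-0.07,0,0,0,1],[0,0,-0.1,0,0,0,1],[0,0,-0.11,0,0,0,1]]'; python3 -c "
from h import *; go(649.5,-163,190,np.pi/2+.052)"
```

```text
clock: 3.6
eef_pos: [445.1, 123.5, 198.6]
tcp_rot: [3.137, -0.001, 1.575]
contact_force: [-0.3, -0.2, -3.6]
opening: 0.669
grasp_force: 45.0
to go [-0.2873, 0.2032, 0.0092] [0.0047, -0.0011, -0.048]
```

```bash
python3 -m crank '[[-0.015,0.015,0,0,0,0,1],[-0.045,0.04,0,0,0,-0.01,1],[-0.08,0.065,0,0,0,-0.02,1],[-0.115,0.09,0,0,0,-0.03,1],[-0.15,0.115,0,0,0,-0.04,1]]'; python3 -m crank '[[-0.035,0.025,0,0,0,0,1],[-0.07,0.05,0,0,0,0,1],[-0.105,0.07,0,0,0,0,1],[-0.13,0.085,0,0,0,0,1],[-0.137,0.088,0,0,0,-0.008,1]]';python3 -m crank '[[0,0,0,0,0,0,1],[0,0,0,0,0,0,1]]'; python3 -c "
from h import *; go(649.5,-163,84,np.pi/2+.052)
f=cams.grab_frame('scene'); cv2.imwrite('pics/s2.png',cv2.resize(f['image'][90:260,160:340,::-1],None,fx=3.5,fy=3.5))"
```

```text
clock: 4.1
eef_pos: [559.6, -27.9, 194.5]
tcp_rot: [-3.14, -0.0, 1.615]
contact_force: [0.2, 0.9, -2.6]
opening: 0.671
grasp_force: 45.0
clock: 4.6
eef_pos: [654.2, -162.1, 194.0]
tcp_rot: [-3.141, 0.001, 1.621]
contact_force: [0.3, 0.7, -3.7]
opening: 0.676
grasp_force: 44.9
clock: 4.8
eef_pos: [652.3, -158.6, 194.4]
tcp_rot: [-3.14, -0.001, 1.623]
contact_force: [0.2, -0.1, -2.6]
opening: 0.673
grasp_force: 44.9
to go [-0.0044, -0.0028, 0.1104] [-0.0019, -0.001, -0.0001]
```

View pics/s2.png

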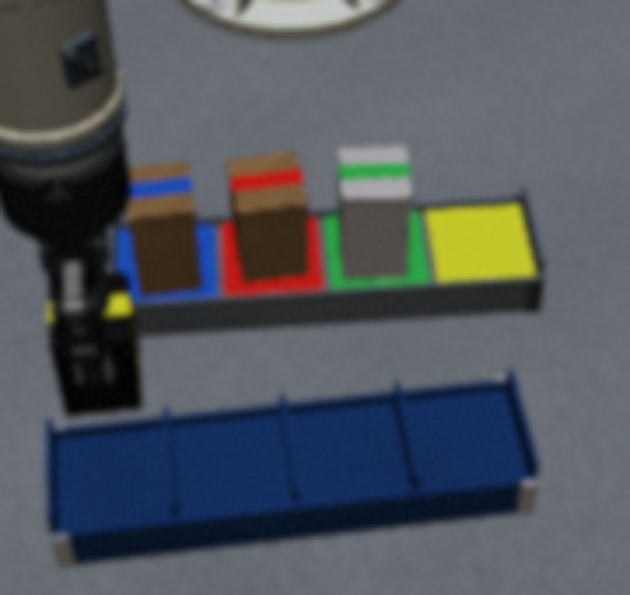

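Yellow is held upright over the right bay, with its bottom at crop (100,410). I'll check the rack position from this view before lowering.

```bash
python3 - <<'E'
from h import *
f=cams.grab_frame("scene")
P=np.array([(167,410),(283,398),(398,386),(50,424),(513,375),(66,540),(527,482)])
w=cast(f,(P+.5)/3.5-.5+[160,90],54)
c,s=np.cos(.052),np.sin(.052)
d=w-[643,-38.5]; print(np.c_[w,d[:,0]*c+d[:,1]*s,-d[:,0]*s+d[:,1]*c].round(1))
E
```

```text
[[ 612.5 -123.6  -34.9  -83.4]
 [ 608.2  -40.3  -34.9   -0. ]
 [ 603.7   43.2  -35.    83.6]
 [ 618.6 -206.7  -33.1 -166.7]
 [ 600.1  127.6  -34.2  168.1]
 [ 717.9 -191.5   66.8 -156.7]
 [ 695.2  122.5   60.5  158.1]]
```

```bash
python3 - <<'E'
from h import *
f=cams.grab_frame("scene"); g=cams.grab_frame("top")
m=mask(f,"yellow"); m[:, :270]=0; m[:140]=0; m[185:]=0
rc=cv2.approxPolyDP(big(m),3,True).reshape(-1,2); print(rc.tolist(),cast(f,rc,33).round().tolist())
# intensity profiles along rack x at bay y=+42,-? (frame), projected at z=38
c,s=np.cos(.052),np.sin(.052)
for n,h in(("top",g),("scene",f)):
  for by in(126,42):
    X=np.arange(-70,75,4.)
    P=np.c_[643+X*c-by*s,-38.5+X*s+by*c,np.full(len(X),38.)]
    v=cv2.remap(h["image"],proj(h,P).astype(np.float32).reshape(-1,1,2),None,cv2.INTER_LINEAR).reshape(-1,3)
    print(n,by,[(int(x),int(a[0])) for x,a in zip(X,v)])
E
```

```text
[[308, 149], [282, 150], [284, 168], [311, 168]] [[407.0, 165.0], [405.0, 90.0], [476.0, 87.0], [482.0, 161.0]]
top 126 [(-70, 120), (-66, 123), (-62, 124), (-58, 127), (-54, 122), (-50, 96), (-46, 75), (-42, 52), (-38, 54), (-34, 53), (-30, 52), (-26, 52), (-22, 56), (-18, 51), (-14, 53), (-10, 52), (-6, 49), (-2, 53), (2, 54), (6, 52), (10, 49), (14, 52), (18, 50), (22, 50), (26, 48), (30, 51), (34, 47), (38, 50), (42, 46), (46, 54), (50, 92), (54, 120), (58, 117), (62, 119), (66, 121), (70, 119), (74, 119)]
top 42 [(-70, 121), (-66, 124), (-62, 121), (-58, 120), (-54, 122), (-50, 103), (-46, 84), (-42, 58), (-38, 46), (-34, 54), (-30, 50), (-26, 51), (-22, 55), (-18, 53), (-14, 52), (-10, 52), (-6, 51), (-2, 52), (2, 51), (6, 54), (10, 46), (14, 51), (18, 50), (22, 49), (26, 53), (30, 49), (34, 51), (38, 51), (42, 47), (46, 41), (50, 103), (54, 125), (58, 123), (62, 122), (66, 123), (70, 122), (74, 122)]
scene 126 [(-70, 100), (-66, 102), (-62, 103), (-58, 102), (-54, 103), (-50, 103), (-46, 82), (-42, 45), (-38, 16), (-34, 14), (-30, 16), (-26, 19), (-22, 19), (-18, 19), (-14, 18), (-10, 19), (-6, 17), (-2, 17), (2, 18), (6, 17), (10, 18), (14, 17), (18, 19), (22, 18), (26, 18), (30, 19), (34, 18), (38, 17), (42, 19), (46, 19), (50, 11), (54, 8), (58, 9), (62, 5), (66, 5), (70, 19), (74, 59)]
scene 42 [(-70, 104), (-66, 105), (-62, 105), (-58, 104), (-54, 105), (-50, 106), (-46, 91), (-42, 55), (-38, 20), (-34, 13), (-30, 17), (-26, 18), (-22, 18), (-18, 17), (-14, 16), (-10, 19), (-6, 16), (-2, 18), (2, 20), (6, 18), (10, 18), (14, 18), (18, 19), (22, 18), (26, 18), (30, 18), (34, 19), (38, 16), (42, 19), (46, 19), (50, 14), (54, 9), (58, 7), (62, 10), (66, 6), (70, 14), (74, 53)]
```

```bash
python3 -m crank '[[-0.004,0,0.03,0,0,0,1],[-0.004,0,0.06,0,0,0,1],[-0.004,0,0.085,0,0,0,1],[-0.004,0,0.1,0,0,0,1],[-0.004,0,0.104,0,0,0,1]]';python3 -m crank '[[0,0,0.003,0,0,0,1],[0,0,0.005,0,0,0,1],[0,0,0.005,0,0,0,1]]'; python3 -c "
from h import *; go(652,-163,84,np.pi/2+.052)"
```

```text
clock: 5.5
eef_pos: [652.5, -162.7, 89.7]
tcp_rot: [-3.139, -0.001, 1.623]
contact_force: [-0.7, -1.2, -3.6]
opening: 0.673
grasp_force: 44.8
clock: 5.8
eef_pos: [654.1, -163.5, 87.2]
tcp_rot: [3.14, 0.0, 1.623]
contact_force: [0.8, 0.3, -2.0]
opening: 0.672
grasp_force: 44.8
to go [0.0006, -0.0021, 0.0032] [0.0014, 0.0004, 0.0001]
```

```bash
python3 -m crank '[[0,-0.001,0.002,0,0,0,1],[0,-0.001,0.003,0,0,0,1],[0,-0.001,0.003,0,0,0,1]]'; python3 -m crank '[[0,0,0.001,0,0,0,1],[0,0,0.001,0,0,0,1]]'
```

```text
clock: 6.1
eef_pos: [652.7, -163.6, 83.8]
tcp_rot: [3.141, 0.0, 1.623]
contact_force: [-1.7, -0.2, 1.0]
opening: 0.672
grasp_force: 45.2
clock: 6.3
eef_pos: [652.7, -163.6, 83.8]
tcp_rot: [3.141, 0.0, 1.623]
contact_force: [-4.8, -0.0, 10.1]
opening: 0.679
grasp_force: 46.4
```

Contact with the deck. Next I'll release and lift, then head for green.

```bash
python3 -m crank '[[0,0,0,0,0,0,0.5],[0,0,0,0,0,0,0],[0,0,0,0,0,0,0],[0,0,0,0,0,0,0],[0,0,0,0,0,0,0]]'; python3 -m crank '[[0,0,-0.015,0,0,0,0],[0,0,-0.045,0,0,0,0],[0,0,-0.085,0,0,0,0],[0,0,-0.12,0,0,0,0],[0,0,-0.126,0,0,0,0]]'; python3 -c "
from h import *; go(448,40,200,np.pi/2)
f=cams.grab_frame('scene'); cv2.imwrite('pics/s3.png',cv2.resize(f['image'][90:260,160:340,::-1],None,fx=3.5,fy=3.5))"
```

```text
clock: 6.8
eef_pos: [652.6, -163.5, 82.2]
tcp_rot: [3.142, 0.0, 1.623]
contact_force: [0.1, -0.5, -0.2]
opening: 1.001
grasp_force: 0.0
clock: 7.3
eef_pos: [655.1, -164.1, 214.5]
tcp_rot: [3.134, 0.002, 1.623]
contact_force: [0.3, -0.5, 0.6]
opening: 1.002
grasp_force: 0.0
to go [0.2147, -0.1963, 0.0125] [0.0079, 0.0023, 0.052]
```

View pics/s3.png

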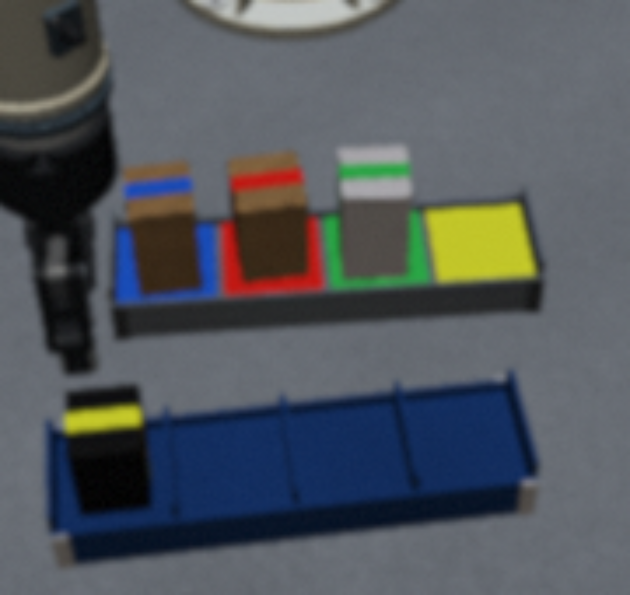

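Yellow stands upright in the rightmost bay, with its base edge at crop (80,512) to (148,507). Next I'll check its position and go over green.

```bash
python3 -m crank '[[0.02,-0.02,0,0,0,0.01,0],[0.055,-0.05,0,0,0,0.02,0],[0.09,-0.083,0,0,0,0.03,0],[0.125,-0.115,0,0,0,0.04,0],[0.16,-0.147,0,0,0,0.052,0]]'; python3 - <<'E'
from h import *
f=cams.grab_frame("scene")
c,s=np.cos(.052),np.sin(.052)
def fr(w): d=w-[645.5,-38.5]; return np.c_[d[:,0]*c+d[:,1]*s,-d[:,0]*s+d[:,1]*c].round(1)
q=lambda P:(np.array(P)+.5)/3.5-.5+[160,90]
print(fr(cast(f,q([(80,512),(148,507)]),30)),fr(cast(f,q([(66,395),(137,387),(144,433),(66,437)]),100)))
go(448,40,150)
E
```

```text
clock: 7.85
eef_pos: [495.2, -10.3, 207.4]
tcp_rot: [-3.14, -0.0, 1.57]
contact_force: [0.6, 0.8, 0.9]
opening: 1.003
grasp_force: 0.0
[[  26.  -149.7]
 [  27.9 -102.4]] [[ -22.6 -148.9]
 [ -23.3 -100.4]
 [  16.9  -97.5]
 [  13.5 -149.3]]
to go [0.0467, -0.0409, 0.057] [-0.0077, -0.0022, -0.0016]
```

Yellow is within about 2 mm of the bay centre.

```bash
python3 -m crank '[[0.025,-0.022,0,0,0,0,0],[0.046,-0.041,0.01,0,0,0,0],[0.047,-0.041,0.03,0,0,0,0],[0.047,-0.041,0.045,0,0,0,0],[0.047,-0.041,0.045,0,0,0,0]]';  python3 - <<'E'
from h import *
go(448,40,103)
f=cams.grab_frame("scene"); cv2.imwrite("pics/s4.png",cv2.resize(f["image"][90:260,160:340,::-1],None,fx=3.5,fy=3.5))
E
```

```text
clock: 8.4
eef_pos: [454.5, 35.7, 161.3]
tcp_rot: [-3.137, 0.0, 1.571]
contact_force: [0.3, -0.3, -0.3]
opening: 0.997
grasp_force: 0.0
to go [0.0043, -0.0062, 0.0583] [-0.0044, 0.0004, 0.0006]
```

View pics/s4.png

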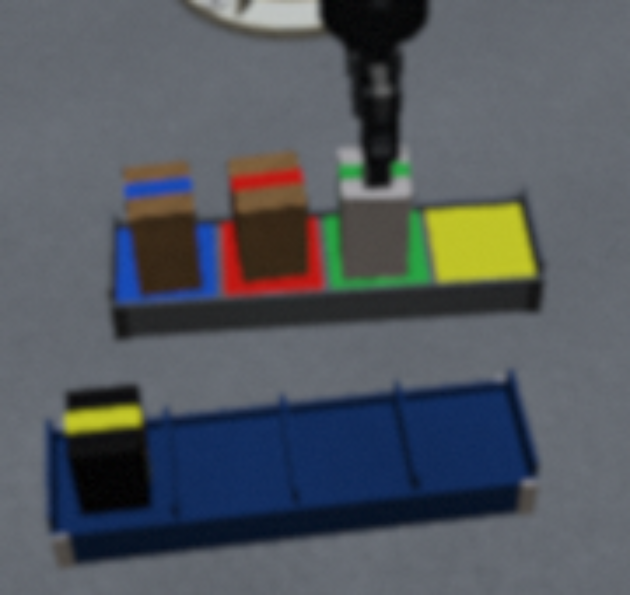

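The fingers are centred over green at crop (377,170). Next I'll correct, go down, grip and lift.

```bash
python3 -m crank '[[0.004,-0.006,0.005,0,0,0,0],[0.004,-0.006,0.02,0,0,0,0],[0.004,-0.006,0.04,0,0,0,0],[0.004,-0.006,0.056,0,0,0,0],[0.004,-0.006,0.056,0,0,0,0]]'; python3 -m crank '[[0,0,0,0,0,0,0],[0,0,0,0,0,0,1],[0,0,0,0,0,0,1],[0,0,0,0,0,0,1],[0,0,0,0,0,0,1]]' 40;  python3 -m crank '[[0,0,0,0,0,0,1],[0,0,0,0,0,0,1],[0,0,0,0,0,0,1]]';python3 -m crank '[[0,0,-0.01,0,0,0,1],[0,0,-0.035,0,0,0,1],[0,0,-0.07,0,0,0,1],[0,0,-0.1,0,0,0,1],[0,0,-0.11,0,0,0,1]]'; python3 -c "
from h import *; go(647.7,-80.4,215,np.pi/2+.052)"
```

```text
clock: 8.95
eef_pos: [449.1, 39.6, 106.1]
tcp_rot: [-3.139, 0.0, 1.57]
contact_force: [-0.4, 0.0, 0.5]
opening: 1.002
grasp_force: 0.0
clock: 9.45
eef_pos: [450.8, 39.7, 108.3]
tcp_rot: [3.14, -0.0, 1.571]
contact_force: [-2.1, -0.1, 7.4]
opening: 0.655
grasp_force: 40.8
clock: 9.75
eef_pos: [450.8, 39.7, 108.2]
tcp_rot: [3.141, -0.0, 1.571]
contact_force: [-2.2, 0.2, 7.4]
opening: 0.658
grasp_force: 40.8
clock: 10.25
eef_pos: [451.9, 39.8, 220.8]
tcp_rot: [3.136, -0.0, 1.571]
contact_force: [-0.3, -1.0, -1.5]
opening: 0.65
grasp_force: 43.2
to go [-0.1202, 0.1957, 0.0068] [0.0052, -0.0003, -0.0521]
```

```bash
python3 -m crank '[[-0.01,0.015,0,0,0,-0.01,1],[-0.028,0.045,0,0,0,-0.02,1],[-0.05,0.08,0,0,0,-0.03,1],[-0.072,0.117,0,0,0,-0.04,1],[-0.094,0.153,0,0,0,-0.052,1]]'; python3 -m crank '[[-0.015,0.022,0,0,0,0,1],[-0.022,0.035,0,0,0,0,1],[-0.024,0.041,0,0,0,0,1],[-0.024,0.041,0,0,0,0,1],[-0.024,0.041,0,0,0,0,1]]'; python3 -c "
from h import *; go(647.7,-80.4,105,np.pi/2+.052)"
```

```text
clock: 10.75
eef_pos: [604.4, -55.3, 216.7]
tcp_rot: [-3.141, -0.0, 1.623]
contact_force: [0.5, 0.7, -1.3]
opening: 0.654
grasp_force: 43.2
clock: 11.25
eef_pos: [644.7, -75.6, 216.9]
tcp_rot: [-3.14, -0.0, 1.623]
contact_force: [0.4, 0.7, -1.5]
opening: 0.649
grasp_force: 43.2
to go [-0.0049, 0.0029, 0.1119] [-0.0013, -0.0003, 0.0003]
```

```bash
python3 -m crank '[[-0.005,0.003,0.03,0,0,0,1],[-0.005,0.003,0.06,0,0,0,1],[-0.005,0.003,0.085,0,0,0,1],[-0.005,0.003,0.1,0,0,0,1],[-0.005,0.003,0.106,0,0,0,1]]';python3 -m crank '[[0,0,0,0,0,0,1],[0,0,0.001,0,0,0,1],[0,0,0.002,0,0,0,1]]';python3 -m crank '[[0,0,0.001,0,0,0,1],[0,0,0.002,0,0,0,1]]'; python3 -c "
from h import *; go(647.7,-80.4,105,np.pi/2+.052)"
```

```text
clock: 11.75
eef_pos: [647.6, -80.5, 110.0]
tcp_rot: [-3.139, -0.0, 1.623]
contact_force: [-0.1, 1.1, -1.3]
opening: 0.648
grasp_force: 43.2
clock: 12.05
eef_pos: [649.7, -81.1, 110.6]
tcp_rot: [3.139, 0.0, 1.623]
contact_force: [0.0, -0.2, -1.1]
opening: 0.651
grasp_force: 43.2
clock: 12.25
eef_pos: [649.2, -81.1, 107.8]
tcp_rot: [3.141, 0.0, 1.623]
contact_force: [-0.2, 0.4, -1.1]
opening: 0.651
grasp_force: 43.2
to go [0.0008, -0.0014, 0.0028] [0.0009, 0.0002, -0.0001]
```

```bash
python3 -m crank '[[0,0,0.001,0,0,0,1],[0,0,0.002,0,0,0,1],[0,0,0.002,0,0,0,1]]';python3 -m crank '[[0,0,0.001,0,0,0,1],[0,0,0.001,0,0,0,1]]'
```

```text
clock: 12.55
eef_pos: [648.9, -81.0, 105.4]
tcp_rot: [3.142, 0.0, 1.623]
contact_force: [-1.1, 0.3, 1.2]
opening: 0.651
grasp_force: 43.3
clock: 12.75
eef_pos: [649.0, -81.1, 105.3]
tcp_rot: [3.141, 0.0, 1.623]
contact_force: [-3.8, -1.0, 10.2]
opening: 0.654
grasp_force: 44.0
```

```bash
python3 -m crank '[[0,0,0,0,0,0,0.5],[0,0,0,0,0,0,0],[0,0,0,0,0,0,0],[0,0,0,0,0,0,0],[0,0,0,0,0,0,0]]'; python3 -m crank '[[0,0,-0.015,0,0,0,0],[0,0,-0.045,0,0,0,0],[0,0,-0.085,0,0,0,0],[0,0,-0.1,0,0,0,0],[0,0,-0.1,0,0,0,0]]'; python3 -c "
from h import *; go(441,-41,155,np.pi/2+.1)
f=cams.grab_frame('scene'); cv2.imwrite('pics/s5.png',cv2.resize(f['image'][90:260,160:340,::-1],None,fx=3.5,fy=3.5))"
```

```text
clock: 13.25
eef_pos: [648.8, -81.0, 104.1]
tcp_rot: [-3.141, -0.0, 1.623]
contact_force: [0.5, 0.6, -0.2]
opening: 1.001
grasp_force: 0.0
clock: 13.75
eef_pos: [650.6, -81.2, 208.0]
tcp_rot: [3.136, 0.001, 1.623]
contact_force: [-0.4, 0.3, -0.1]
opening: 1.002
grasp_force: 0.0
to go [0.0511, -0.2075, 0.0518] [0.0056, 0.0012, -0.048]
```

View pics/s5.png

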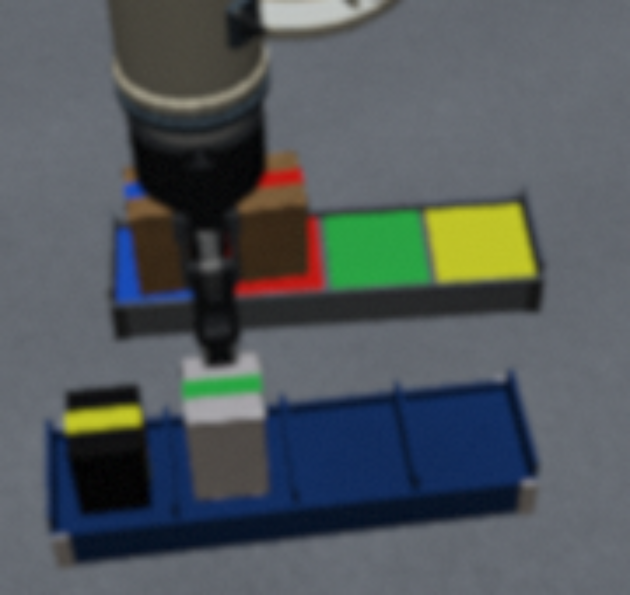

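Green stands centred in its bay, with its base at crop (195,500) to (268,494). Next is red.

```bash
python3 -m crank '[[0.005,-0.02,0,0,0,-0.01,0],[0.015,-0.065,0,0,0,-0.02,0],[0.027,-0.11,0,0,0,-0.03,0],[0.038,-0.155,0.01,0,0,-0.04,0],[0.049,-0.195,0.02,0,0,-0.048,0]]'; python3 -m crank '[[0.002,-0.0125,0.01,0,0,0,0],[0.002,-0.0125,0.025,0,0,0,0],[0.002,-0.0125,0.03,0,0,0,0],[0.002,-0.0125,0.03,0,0,0,0]]'; python3 -c "
from h import *; go(441,-41,95,np.pi/2+.1)
f=cams.grab_frame('scene'); cv2.imwrite('pics/s6.png',cv2.resize(f['image'][90:260,160:340,::-1],None,fx=3.5,fy=3.5))"
```

```text
clock: 14.3
eef_pos: [448.2, -41.8, 182.6]
tcp_rot: [-3.139, -0.001, 1.671]
contact_force: [0.7, 0.4, 0.7]
opening: 1.002
grasp_force: 0.0
clock: 14.7
eef_pos: [438.1, -41.4, 153.1]
tcp_rot: [-3.139, -0.001, 1.671]
contact_force: [0.2, -0.4, 0.6]
opening: 0.997
grasp_force: 0.0
to go [0.0001, 0.0031, 0.0581] [-0.0028, -0.0006, -0.0]
```

View pics/s6.png

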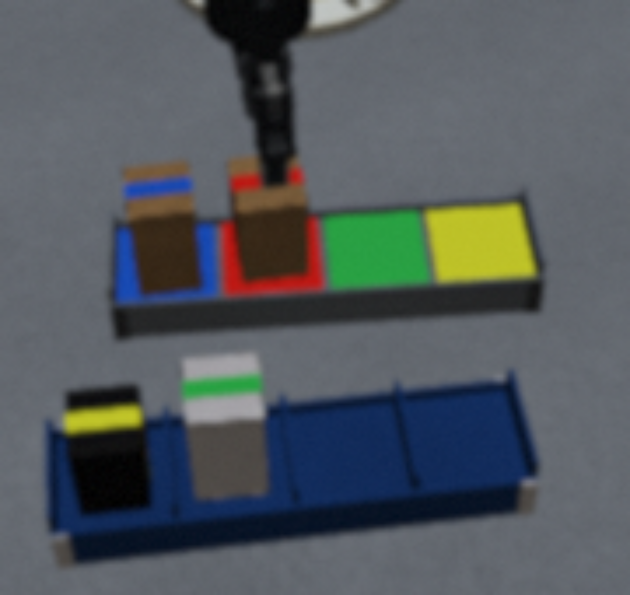

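The fingers are centred over red at crop (272,170).

```bash
python3 -m crank '[[0,0.001,0.01,0,0,0,0],[0,0.001,0.03,0,0,0,0],[0,0.001,0.05,0,0,0,0],[0,0.001,0.058,0,0,0,0],[0,0.001,0.058,0,0,0,0]]'; python3 -m crank '[[0,0,0,0,0,0,0],[0,0,0,0,0,0,1],[0,0,0,0,0,0,1],[0,0,0,0,0,0,1],[0,0,0,0,0,0,1]]' 40;  python3 -m crank '[[0,0,0,0,0,0,1],[0,0,0,0,0,0,1],[0,0,0,0,0,0,1]]';python3 -m crank '[[0,0,-0.01,0,0,0,1],[0,0,-0.035,0,0,0,1],[0,0,-0.07,0,0,0,1],[0,0,-0.1,0,0,0,1],[0,0,-0.115,0,0,0,1]]'; python3 -c "
from h import *; go(643.3,3.4,210,np.pi/2+.052)"
```

```text
clock: 15.25
eef_pos: [439.4, -41.3, 95.3]
tcp_rot: [-3.139, -0.0, 1.671]
contact_force: [-0.4, 0.5, -0.1]
opening: 1.001
grasp_force: 0.0
clock: 15.75
eef_pos: [440.6, -41.4, 97.2]
tcp_rot: [3.14, 0.0, 1.671]
contact_force: [-0.5, -0.7, 5.2]
opening: 0.694
grasp_force: 42.2
clock: 16.05
eef_pos: [440.6, -41.4, 97.2]
tcp_rot: [3.14, 0.0, 1.671]
contact_force: [-1.2, -0.2, 5.9]
opening: 0.695
grasp_force: 42.2
clock: 16.55
eef_pos: [440.9, -41.5, 214.6]
tcp_rot: [3.138, 0.001, 1.671]
contact_force: [1.0, -0.3, -1.8]
opening: 0.698
grasp_force: 44.3
to go [0.0244, 0.2059, 0.0054] [0.0038, 0.0007, 0.048]
```

```bash
python3 -m crank '[[0.002,0.015,0,0,0,0.01,1],[0.006,0.05,0,0,0,0.02,1],[0.011,0.09,0,0,0,0.03,1],[0.016,0.13,0,0,0,0.04,1],[0.02,0.165,0,0,0,0.048,1]]'; python3 -m crank '[[0.003,0.025,0,0,0,0,1],[0.003,0.036,0,0,0,0,1],[0.003,0.04,0,0,0,0,1],[0.003,0.04,0,0,0,0,1],[0.003,0.04,0,0,0,0,1]]'; python3 -c "
from h import *; go(643.3,3.4,94,np.pi/2+.052)"
```

```text
clock: 17.05
eef_pos: [604.3, -4.1, 210.3]
tcp_rot: [-3.141, -0.0, 1.622]
contact_force: [-0.0, 0.6, -1.7]
opening: 0.691
grasp_force: 44.4
clock: 17.55
eef_pos: [640.8, -0.2, 211.0]
tcp_rot: [-3.14, 0.0, 1.622]
contact_force: [-1.0, 0.7, -3.0]
opening: 0.695
grasp_force: 44.3
to go [0.0035, 0.0028, 0.117] [-0.0012, 0.0, -0.0004]
```

```bash
python3 -m crank '[[0.004,0.002,0.03,0,0,0,1],[0.004,0.002,0.06,0,0,0,1],[0.004,0.002,0.09,0,0,0,1],[0.004,0.002,0.108,0,0,0,1],[0.004,0.002,0.112,0,0,0,1]]';python3 -m crank '[[0,0,0,0,0,0,1],[0,0,0.001,0,0,0,1],[0,0,0.002,0,0,0,1]]';python3 -m crank '[[0,0,0.001,0,0,0,1],[0,0,0.002,0,0,0,1]]'; python3 -c "
from h import *; go(643.3,3.4,94,np.pi/2+.052)"
```

```text
clock: 18.05
eef_pos: [641.3, 3.9, 97.3]
tcp_rot: [-3.137, -0.0, 1.622]
contact_force: [0.3, 0.9, -1.3]
opening: 0.694
grasp_force: 44.2
clock: 18.35
eef_pos: [644.5, 4.1, 98.7]
tcp_rot: [3.139, 0.0, 1.623]
contact_force: [0.2, 0.8, -1.4]
opening: 0.691
grasp_force: 44.2
clock: 18.55
eef_pos: [644.0, 4.2, 95.9]
tcp_rot: [3.141, 0.0, 1.623]
contact_force: [-0.3, -0.7, -2.0]
opening: 0.694
grasp_force: 44.2
to go [-0.0007, -0.0008, 0.0019] [0.001, 0.0, -0.0]
```

```bash
python3 -m crank '[[0,0,0.001,0,0,0,1],[0,0,0.001,0,0,0,1]]';python3 -m crank '[[0,0,0.001,0,0,0,1],[0,0,0.001,0,0,0,1]]'
```

```text
clock: 18.75
eef_pos: [643.7, 4.2, 94.3]
tcp_rot: [3.142, 0.0, 1.623]
contact_force: [0.3, 0.6, -1.6]
opening: 0.696
grasp_force: 44.4
clock: 18.95
eef_pos: [643.8, 4.2, 94.2]
tcp_rot: [3.142, 0.0, 1.623]
contact_force: [-2.5, 0.5, 7.5]
opening: 0.699
grasp_force: 45.2
```

Contact. Release, lift, and on to blue.

```bash
python3 -m crank '[[0,0,0,0,0,0,0.5],[0,0,0,0,0,0,0],[0,0,0,0,0,0,0],[0,0,0,0,0,0,0],[0,0,0,0,0,0,0]]'; python3 -m crank '[[0,0,-0.015,0,0,0,0],[0,0,-0.045,0,0,0,0],[0,0,-0.085,0,0,0,0],[0,0,-0.115,0,0,0,0],[0,0,-0.115,0,0,0,0]]'; python3 -c "
from h import *; go(451,-121,165,np.pi/2+.11)"
```

```text
clock: 19.45
eef_pos: [643.7, 4.2, 93.2]
tcp_rot: [-3.142, 0.0, 1.623]
contact_force: [-0.3, -0.9, 0.3]
opening: 0.996
grasp_force: 0.0
clock: 19.95
eef_pos: [646.5, 4.2, 214.4]
tcp_rot: [3.133, 0.0, 1.623]
contact_force: [-0.2, -0.9, -0.0]
opening: 0.997
grasp_force: 0.0
to go [-0.1148, -0.2022, 0.0477] [0.0087, 0.0007, -0.058]
```

```bash
python3 -m crank '[[-0.01,-0.02,0,0,0,-0.01,0],[-0.035,-0.06,0,0,0,-0.02,0],[-0.058,-0.1,0,0,0,-0.03,0],[-0.08,-0.14,0.01,0,0,-0.04,0],[-0.104,-0.18,0.02,0,0,-0.058,0]]'; python3 -m crank '[[-0.01,-0.021,0.01,0,0,0,0],[-0.01,-0.021,0.025,0,0,0,0],[-0.01,-0.021,0.025,0,0,0,0],[-0.01,-0.021,0.025,0,0,0,0]]'; python3 -c "
from h import *; go(451,-121,103,np.pi/2+.11)
f=cams.grab_frame('scene'); cv2.imwrite('pics/s7.png',cv2.resize(f['image'][90:260,160:340,::-1],None,fx=3.5,fy=3.5))"
```

```text
clock: 20.45
eef_pos: [467.7, -109.6, 188.3]
tcp_rot: [3.141, 0.0, 1.682]
contact_force: [0.1, -0.8, -0.3]
opening: 0.997
grasp_force: 0.0
clock: 20.85
eef_pos: [449.8, -121.2, 163.6]
tcp_rot: [-3.141, -0.0, 1.681]
contact_force: [0.8, 0.1, 0.3]
opening: 0.999
grasp_force: 0.0
to go [0.0001, 0.0012, 0.0606] [-0.0002, -0.0001, -0.0]
```

View pics/s7.png

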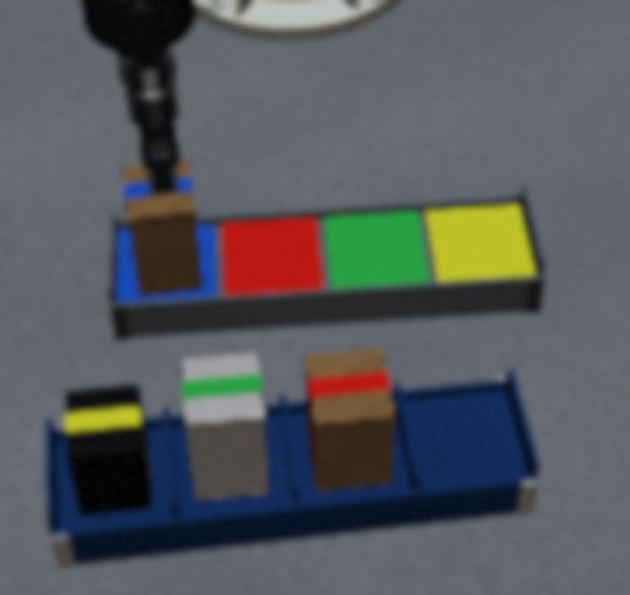

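Three parcels stand well, and the fingers are centred over blue at crop (160,180).

```bash
python3 -m crank '[[0,0.001,0.01,0,0,0,0],[0,0.001,0.03,0,0,0,0],[0,0.001,0.05,0,0,0,0],[0,0.001,0.058,0,0,0,0],[0,0.001,0.058,0,0,0,0]]'; python3 -m crank '[[0,0,0,0,0,0,0],[0,0,0,0,0,0,1],[0,0,0,0,0,0,1],[0,0,0,0,0,0,1],[0,0,0,0,0,0,1]]' 40;  python3 -m crank '[[0,0,0,0,0,0,1],[0,0,0,0,0,0,1],[0,0,0,0,0,0,1]]';python3 -m crank '[[0,0,-0.01,0,0,0,1],[0,0,-0.035,0,0,0,1],[0,0,-0.07,0,0,0,1],[0,0,-0.1,0,0,0,1],[0,0,-0.12,0,0,0,1]]'; python3 -c "
from h import *; go(639,87.3,220,np.pi/2+.052)"
```

```text
clock: 21.4
eef_pos: [450.1, -120.8, 104.2]
tcp_rot: [-3.139, -0.001, 1.681]
contact_force: [0.3, 0.0, 0.5]
opening: 0.998
grasp_force: 0.0
clock: 21.9
eef_pos: [451.2, -121.3, 106.2]
tcp_rot: [3.14, 0.0, 1.681]
contact_force: [-0.6, 1.4, 5.3]
opening: 0.652
grasp_force: 40.9
clock: 22.2
eef_pos: [451.2, -121.4, 106.2]
tcp_rot: [3.14, 0.001, 1.681]
contact_force: [-0.9, 1.1, 5.2]
opening: 0.648
grasp_force: 40.9
clock: 22.7
eef_pos: [451.0, -121.3, 228.2]
tcp_rot: [3.139, 0.001, 1.681]
contact_force: [-0.8, -0.1, -1.4]
opening: 0.645
grasp_force: 43.3
to go [0.1868, 0.2097, 0.0085] [0.0025, 0.0009, 0.0579]
```

Place height is about 103.2.

```bash
python3 -m crank '[[0.013,0.015,0,0,0,0.01,1],[0.038,0.043,0,0,0,0.02,1],[0.066,0.074,0,0,0,0.03,1],[0.094,0.105,0,0,0,0.045,1],[0.122,0.137,0,0,0,0.058,1]]'; python3 -m crank '[[0.028,0.03,0,0,0,0,1],[0.05,0.055,0,0,0,0,1],[0.06,0.066,0,0,0,0,1],[0.061,0.066,0,0,0,0,1],[0.061,0.066,0,0,0,0,1]]'; python3 -c "
from h import *; go(639,87.3,103,np.pi/2+.052)"
```

```text
clock: 23.2
eef_pos: [574.0, 16.4, 226.1]
tcp_rot: [3.141, 0.0, 1.622]
contact_force: [0.4, 0.2, -3.1]
opening: 0.651
grasp_force: 43.2
clock: 23.7
eef_pos: [635.1, 79.0, 225.2]
tcp_rot: [-3.14, 0.0, 1.623]
contact_force: [-0.1, 0.2, -2.8]
opening: 0.654
grasp_force: 43.2
to go [0.0081, 0.0045, 0.1222] [-0.0014, 0.0005, 0.0003]
```

```bash
python3 -m crank '[[0.008,0.003,0.02,0,0,0,1],[0.008,0.003,0.055,0,0,0,1],[0.008,0.003,0.09,0,0,0,1],[0.008,0.003,0.11,0,0,0,1],[0.008,0.003,0.116,0,0,0,1]]';python3 -m crank '[[0,0,0,0,0,0,1],[0,0,0.001,0,0,0,1],[0,0,0.002,0,0,0,1]]';python3 -m crank '[[0,0,0.001,0,0,0,1],[0,0,0.002,0,0,0,1]]'; python3 -c "
from h import *; go(639,87.3,103,np.pi/2+.052)"
```

```text
clock: 24.2
eef_pos: [636.1, 86.1, 107.1]
tcp_rot: [-3.137, 0.001, 1.622]
contact_force: [0.1, -0.3, -2.2]
opening: 0.651
grasp_force: 43.2
clock: 24.5
eef_pos: [639.6, 87.5, 109.0]
tcp_rot: [3.139, -0.0, 1.623]
contact_force: [0.5, 0.1, -1.7]
opening: 0.652
grasp_force: 43.2
clock: 24.7
eef_pos: [639.0, 87.7, 106.0]
tcp_rot: [3.141, -0.0, 1.623]
contact_force: [-0.1, 0.7, -2.2]
opening: 0.651
grasp_force: 43.2
to go [-0.0004, -0.0, 0.003] [0.0011, -0.0001, 0.0001]
```

```bash
python3 -m crank '[[0,0,0.001,0,0,0,1],[0,0,0.002,0,0,0,1],[0,0,0.002,0,0,0,1]]';python3 -m crank '[[0,0,0.001,0,0,0,1],[0,0,0.001,0,0,0,1]]'
```

```text
clock: 25.0
eef_pos: [638.7, 87.7, 103.3]
tcp_rot: [3.142, -0.0, 1.623]
contact_force: [-0.5, -0.0, -0.5]
opening: 0.65
grasp_force: 43.3
clock: 25.2
eef_pos: [638.8, 87.7, 103.3]
tcp_rot: [3.141, -0.0, 1.623]
contact_force: [-3.3, -0.1, 8.7]
opening: 0.653
grasp_force: 44.2
```

```bash
python3 -m crank '[[0,0,0,0,0,0,0.5],[0,0,0,0,0,0,0],[0,0,0,0,0,0,0],[0,0,0,0,0,0,0],[0,0,0,0,0,0,0]]'; python3 -m crank '[[0,0,-0.015,0,0,0,0],[0,0,-0.045,0,0,0,0],[0,0,-0.085,0,0,0,0],[0,0,-0.13,0,0,0,0],[0,0,-0.15,0,0,0,0]]'; python3 -m crank '[[0,-0.02,0,0,0,0,0],[0,-0.06,0,0,0,0,0],[0,-0.1,0,0,0,0,0],[0,-0.12,0,0,0,0,0],[0,-0.12,0,0,0,0,0]]'; python3 -c "
from h import *
f=cams.grab_frame('scene'); cv2.imwrite('pics/s8.png',cv2.resize(f['image'][90:260,160:340,::-1],None,fx=3.5,fy=3.5))"
```

```text
clock: 25.7
eef_pos: [638.7, 87.6, 102.1]
tcp_rot: [-3.141, 0.0, 1.623]
contact_force: [0.4, -0.6, -0.4]
opening: 1.004
grasp_force: 0.0
clock: 26.2
eef_pos: [640.4, 87.9, 258.1]
tcp_rot: [3.135, -0.001, 1.623]
contact_force: [0.5, 1.0, 0.5]
opening: 0.997
grasp_force: 0.0
clock: 26.7
eef_pos: [516.5, 81.3, 253.4]
tcp_rot: [-3.141, -0.0, 1.623]
contact_force: [1.1, 0.3, -0.5]
opening: 1.001
grasp_force: 0.0
```

View pics/s8.png

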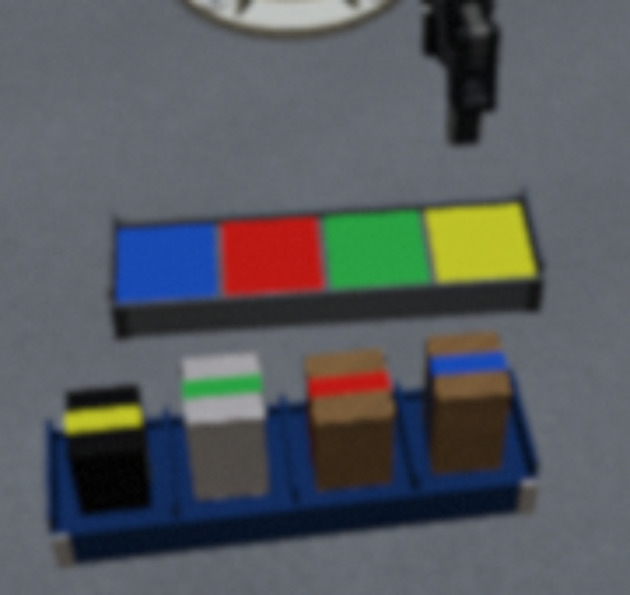

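All four parcels stand upright in mirrored order, with base edges at crop (80,512), (195,500), (317,490) and (432,473). One last numeric check, and hand in if they agree.

```bash
python3 - <<'E'
from h import *
from rig import sign_off
f=cams.grab_frame("scene"); c,s=np.cos(.052),np.sin(.052)
q=lambda P:(np.array(P)+.5)/3.5-.5+[160,90]
w=cast(f,q([(80,512),(148,507),(195,500),(268,494),(317,490),(393,484),(432,473),(504,469)]),30)-[645.5,-38.5]
F=np.c_[w[:,0]*c+w[:,1]*s,-w[:,0]*s+w[:,1]*c].reshape(4,2,2).mean(1)
e=F-np.c_[[29,28,30,28],[-126,-42,42,126]]; print(e.round(1))
if abs(e).max()<9: print(sign_off())
E
```

```text
[[-2.  -0. ]
 [-0.9 -1.8]
 [-0.1  1.2]
 [-1.3 -1.4]]
the job is handed in; nothing more can be done
None
```

All four parcels stand upright in the delivery rack in reverse order, within about 2 mm of their bay centres by my camera estimate, and the job is handed in.

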